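Clamp the glued bamboo box with the one-hand bar clamp

ROBOT

A 6-joint arm with a two-finger parallel gripper is mounted at the origin on the work surface. World frame = base frame: x ahead of the robot, y to its left, z up, the work surface at z = 0. Lengths are in mm, angles in rad, forces in N, time in s.
With the tool pointing down it reaches from about 350 to 775 mm from the base axis. Payload 7.3 kg.
Tool frame: the origin (TCP) lies at the very end of the fingers, on their centre line; the grasp point (between the pads) lies 19 mm behind it; z points along the fingers, y is the line along which they close (so a half turn about z gives the same grasp; the last joint's range is limited). The gripper opens to 92 mm and grips with 3 to 60 N. Pads are 19 mm wide; open, the fingers measure 130 mm over their backs; the gripper's body (75 mm by 190 mm) begins 47 mm behind the grasp point.
Start: joints at [-1.447, 0.342, 1.524, -0, 1.275, -0.146], TCP at [139.955, -506.021, 226.741] pointing down, gripper open.
Joint ranges: [-2.53, 2.53], [-0.77, 2.02], [0.04, 2.7], [-1, 4.14], [0.28, 2.66], [-3.11, 3.11]. Speed limits (rad/s): [2.57, 2.57, 3.14, 3.14, 3.14, 3.14].

INTERFACE

Orientations are given as a rotation vector (axis times angle).
In Python, from station import arm gives the robot as it stands.
- The arm moves only by the shell command python3 -m inch 'ROWS'. ROWS is JSON, a list of rows, each a list of 7 numbers: the shift along the tool's x, y, z normalised to -1 to 1, where 1 is 50 mm, then the turn, a rotation vector about the tool's x, y, z normalised to -1 to 1, where 1 is 0.08 rad, then the opening, from 0 (shut) to 1 (fully open). A call has 1 to 20 rows; each row shifts and turns the commanded pose from where the row before left it, along the tool's axes as they then stand; what a row does not reach is not made up. A row lasts 1/8 s, in which the tool goes at most 62.5 mm and 10.7 degrees, less where a joint would pass 70% of its speed; a pose out of reach is approached as far as the arm can. A call with a number of a shift or a turn outside -1 to 1 is refused whole. A call with a gripper value outside its range is refused whole. The fingers move at their own pace and stop on an object; the grip force is fixed at half the most. Time passes only in rows, so rows that do not move let the fingers close. It gives the time, the measured TCP pose, the force, the opening and the grip force at its end, in the units of the state.
- arm.read_state(): the state, without advancing time (a new reading comes with each control period).
- arm.snapshot(name): name is "side" or "top" or "wrist"; returns a dict with "image" (400x640x3 uint8, blue, green, red), "intrinsics" (3x3 intrinsics, pixels), "world_from_camera" (4x4, takes a point from camera to world coordinates). Camera axes: x right, y down, z forward; pixel columns grow to the right and rows downward; lengths in mm; the calibration is good to about 2 mm. A picture is of the moment at which its call begins. There is no depth.
- arm.close_job(): hands the job in; it is judged then, once.
Trained networks look in the newest picture that a camera, given by its name, has taken for a name from the list of things; names that differ only in an ending like _2 or _b are one class to them, and where a whole thing is asked for, a point or a joint stands for the part that bears it (a point fixed in the world has none). Each returns a list of dicts, best first, with "score" (0 to 1); they miss things now and then, are a little off and sometimes report something else, mostly with a low value. They report only what shows in the picture. A call takes as long as a camera call.
- arm.regions_of(camera, thing): "mask" (400x640 bool, what is visible of it).
- arm.mark_of(camera, thing): "location" ([x, y, z] in mm, in world coordinates, good to about 4 mm: a listed point, or the origin of a listed thing).
The state is a dict: "t": time; "q": joint angles; "joint_vel": joint speeds; "joint_torque": joint torques, N m; "tcp_pos": TCP position; "ee_rot": TCP orientation; "force": force on the tool from outside, world axes, zero at the start; "moment": the same for the moment, N m; "gripper_width": opening from 0.0 (shut) to 1.0 (fully open); "gripper_force": force on a finger pad.
Only numpy, scipy, OpenCV 4.12 (cv2) and the standard library are available. Lean on these libraries where they do the work, as an engineer would, in place of code of your own. Each camera call takes 0.05 s, during which the arm holds its last target. There are 200 camera calls.

TASK

The lid rim of the small bamboo box has just been glued: pump the clamp's trigger (squeeze it towards the handle, let it return, squeeze again) until the red sprung pad meets the box and presses it against the fixed jaw with the pad's springs pushed in about 10 mm; 20 mm would crush the box. Work the rod only by the trigger, without pushing the rod or pad, and leave the headlamp, carabiner, compass and cup where they are. Finish while holding: the gripper still keeps the trigger squeezed and the box clamped, nothing is let go.

Things in the scene. Friction and masses are not known exactly. Their poses are not given: they have to be found in the camera images.
- clamp: orange one-hand bar clamp (caulking-gun style), screwed to the shelf by a grey bed 360 x 70 x 12 mm. Origin on the shelf surface straight below the trigger's hinge; x along the rod in the pushing direction (handle, trigger, pad, fixed jaw), z up. Bed spans x = -95 to 265 mm. Orange housing 40 mm wide, x = -43 to 27 mm, at most 80 mm high; above that all is free around handle and trigger
- handle_back (a point): centre of the rear (-x) face of the black upright handle, 116 mm above the shelf; frame parallel to the clamp's. The fixed handle spans the clamp's x = -40 to -22 mm, 32 mm wide in y, top at 131 mm. Take handle and trigger together from above, one finger behind the handle, the other in front of the trigger: 54 mm over both at rest, 40 mm fully squeezed
- trigger_front (a point): foremost point (+x of the clamp) of the trigger's roller, about 116 mm above the shelf; moves with the trigger, up to 14 mm back towards the handle
- trigger_pull: yellow upright trigger in front (+x) of the handle, with a round cross roller on top (radius 7 mm, 36 mm long along y) that the finger presses; origin on its hinge, 77 mm above the shelf at the clamp's x = 0; the roller's axis is 40 mm above the hinge
- trigger (a joint): trigger angle, rad: 0 at rest, 0.34 fully squeezed (stop). A spring of 2 to 4 N at the roller returns it. Each full squeeze after a full return carries the rod 8 mm forward by one ratchet tooth (the first may give more or less); short strokes may miss the tooth. The first 2 mm of rod stroke are idle; then it takes about 12 N at the roller, up to 20 N once the pad presses
- rod_slide (a joint): advance of the rod in m, grows towards the box; starts anywhere in 0 to 0.02. A brake (11 N) holds it where the pawl left it
- pusher: steel rod 10 mm square with an orange head plate 46 wide x 42 mm high and a black end knob; origin on the rod axis, 27 mm above the shelf, at the clamp's x = rod advance. Not to be pushed by hand
- pad_spring (a joint): how far the sprung pad is pushed in towards the head plate, m: 0 untouched, 0.030 bottomed; 0.6 N per mm. About 0.010 (0.006 to 0.014, one ratchet tooth) is right, 0.020 crushes the box. It stays pushed in when the trigger is let back
- pad: red pad 46 wide x 42 high x 8 mm thick on two springs in front of the head plate; origin at the centre of its front face (the one that touches the box), 39 mm above the shelf, at the clamp's x = 100 mm + rod advance - spring compression. Not to be pushed by hand
- anvil: fixed orange jaw 60 wide x 62 mm high x 16 mm thick standing on the bed; origin at the foot of its front face, the one turned to the pad, at the clamp's x = 215 mm
- bamboo_box: closed bamboo box 70 (x, along the rod) x 90 (y) x 55 mm high, about 0.2 kg, loose on the clamp's bed, 0 to 6 mm from the fixed jaw at the start; origin at the centre of its underside
- headlamp: purple headlamp without strap, 50 x 74 x 39 mm, loose bystander; origin at the centre of its underside
- carabiner: steel locking carabiner lying flat, 110 x 65 x 15 mm, loose bystander; origin at its middle, underside
- compass: white plastic baseplate compass, 55 x 85 x 14 mm, loose bystander; origin at the centre of its underside
- cup: green silicone cup, 76 mm across, 75 mm high, loose bystander; origin at the centre of its underside

How it is judged:
By the outcome, as a careful person would: the job done as asked, in the order asked, and still so for the second after the job is handed in, while the arm keeps its last pose, push and grip.
It also fails if it takes over 51 s, if anything falls off the work surface, if the arm or the gripper's body presses on something with over 40 N, if the wrist force passes 120 N, or if a joint passes its speed limit or range.

## Working session

There is one attempt and no reset: what is moved stays moved. The work goes in short steps, Python scripts to look and compute and a shell command to move; the robot and the scene stay as the last step left them, time stands still between calls to the robot, and variables do not carry over. Pictures are saved under pics/ and viewed, at most 10 in all, crops included, and the job is handed in when it is done.

```bash
mkdir -p pics; ls; python3 - <<'E'
from station import arm
import cv2,numpy as np
s=arm.read_state();print(s['t'],s['tcp_pos'],s['ee_rot'],s['gripper_width'])
for c in('top','side'):
    d=arm.snapshot(c);cv2.imwrite(f'pics/{c}0.png',d['image'])
    for n in('handle_back','trigger_front','pad','anvil','bamboo_box','clamp','pusher','trigger_pull','cup','headlamp','carabiner','compass'):
        r=arm.mark_of(c,n);print(c,n,[(np.round(x['location'],1).tolist(),round(x['score'],2)) for x in r[:2]])
print(arm.read_state()['t'])
E
```

```text
pics
0.0 [ 139.89759972 -505.59850007  226.03088359] [-3.11148819e+00 -4.22312618e-01 -2.29665976e-05] 0.998161615590229
top handle_back [([603.0, -126.1, 119.2], 0.63), ([591.2, -87.7, 2.6], 0.44)]
top trigger_front [([596.3, -72.0, 118.1], 0.63)]
top pad [([582.1, 17.1, 40.4], 0.73), ([737.6, 53.7, -1.7], 0.43)]
top anvil [([565.7, 123.9, 10.5], 0.62)]
top bamboo_box [([574.9, 90.5, 14.2], 0.8)]
top clamp [([593.4, -87.4, 1.3], 0.72), ([592.0, -84.2, 26.9], 0.38)]
top pusher [([590.9, -81.7, 27.9], 0.64)]
top trigger_pull [([596.4, -87.9, 73.6], 0.68), ([455.6, 6.7, 1.8], 0.52)]
top cup [([571.5, 91.7, 10.8], 0.68), ([678.9, 170.0, -2.5], 0.56)]
top headlamp [([738.1, 52.4, -3.2], 0.79), ([571.3, 89.7, 11.3], 0.35)]
top carabiner [([745.3, -80.5, -0.9], 0.6), ([594.3, -75.0, 117.8], 0.5)]
top compass [([454.6, 5.8, 2.4], 0.87), ([597.2, -72.8, 115.8], 0.63)]
side handle_back [([599.9, -130.0, 115.1], 0.72)]
side trigger_front [([577.9, 17.2, 39.7], 0.7)]
side pad [([578.9, 15.6, 41.8], 0.57)]
side anvil [([563.5, 123.1, 7.8], 0.8), ([600.3, -90.4, 73.5], 0.36)]
side bamboo_box [([577.1, 89.9, 16.8], 0.97)]
side clamp [([592.5, -84.9, -3.9], 0.91)]
side pusher [([594.0, -78.0, 27.5], 0.55)]
side trigger_pull [([596.7, -85.4, 77.3], 0.51), ([576.3, 87.4, 14.8], 0.43)]
side cup [([679.7, 171.3, -1.9], 0.85)]
side headlamp [([741.9, 50.6, 3.4], 0.64), ([591.8, -86.4, -3.1], 0.24)]
side carabiner [([741.5, -81.3, 2.1], 0.97)]
side compass [([452.9, 8.0, 0.0], 0.94)]
1.3
```

```bash
cat > h.py <<'E'
import numpy as np
from station import arm
from scipy.spatial.transform import Rotation as Ro
from scipy.optimize import least_squares
O=np.array([593.8,-87.3]);YAW=None
obs=[(-40,603,-126.1),(-40,599.9,-130),(14,596.3,-72),(215,565.7,123.9),(215,563.5,123.1),(0,593.4,-87.4),(0,592.5,-84.9),(0,596.4,-87.9),(0,596.7,-85.4)]
f=lambda p:np.ravel([[p[0]+x*np.cos(p[2])-a,p[1]+x*np.sin(p[2])-b] for x,a,b in obs])
P=least_squares(f,[594,-87,1.7],loss='soft_l1',f_scale=3).x
d=np.array([np.cos(P[2]),np.sin(P[2])])
def toclamp(p): v=np.array(p[:2])-P[:2];return v@d, d[0]*v[1]-d[1]*v[0]
def todo(xc,z):
    s=arm.read_state();R=Ro.from_rotvec(s['ee_rot'])
    tgt=np.r_[P[:2]+xc*d,z]
    y=np.r_[-d,0];zz=np.r_[0,0,-1.];Rt=Ro.from_matrix(np.c_[np.cross(y,zz),y,zz])
    print('shift tool/50',(R.inv().apply(tgt-s['tcp_pos'])/50).round(3),'turn/.08',((R.inv()*Rt).as_rotvec()/.08).round(3),'shift in target frame',(Rt.inv().apply(tgt-s['tcp_pos'])/50).round(3))
    print('t',s['t'],'clamp xy',np.round(toclamp(s['tcp_pos']),1),s['tcp_pos'][2],'w',s['gripper_width'],'F',s['force'].round(1),'gf',s['gripper_force'])
E
python3 - <<'E'
from h import *
print(P,f(P).reshape(-1,2).round(1).tolist())
for n,p in dict(pad=(580.5,16.4),box=(576,90.2),pusher=(592.5,-80)).items():print(n,toclamp(p))
todo(-20,226)
E
python3 -c "
import cv2,numpy as np
cv2.imwrite('pics/both.png',np.vstack([cv2.imread('pics/top0.png'),cv2.imread('pics/side0.png')])[::1,:][:, :]) ;a=cv2.imread('pics/both.png');cv2.imwrite('pics/both.png',cv2.resize(a,(480,600)))"
```

```text
[595.65171257 -87.3824584    1.71650361] [[-1.5, -0.9], [1.6, 3.0], [-2.7, -1.5], [-1.3, 1.4], [0.9, 2.2], [2.3, 0.0], [3.2, -2.5], [-0.7, 0.5], [-1.0, -2.0]]
pad (np.float64(104.88263486949313), np.float64(-0.0772526873752728))
box (np.float64(178.55397543247565), np.float64(-6.340125802252128))
pusher (np.float64(7.761834155031505), np.float64(2.0464395176845596))
shift tool/50 [10.966 -5.243  0.015] turn/.08 [-0.000e+00 -1.000e-03  1.552e+00] shift in target frame [10.232 -6.56   0.015]
t 1.3 clamp xy [-348.   511.6] 226.72655845009433 w 1.0004175132610038 F [ 1.   1.2 -0.3] gf 0.0
```

View pics/both.png

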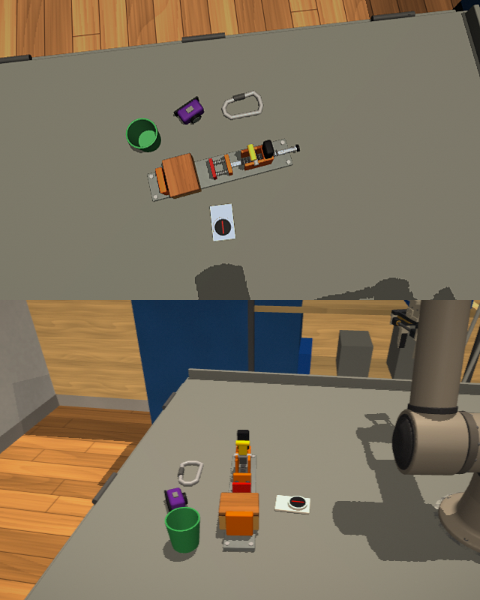

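```bash
python3 -m inch '[[0,0,0,0,0,0.776,1],[0,0,0,0,0,0.776,1],[0.6,-0.386,0,0,0,0,1],[0.6,-0.386,0,0,0,0,1],[0.6,-0.386,0,0,0,0,1],[0.6,-0.386,0,0,0,0,1],[0.6,-0.386,0,0,0,0,1],[0.6,-0.386,0,0,0,0,1],[0.6,-0.386,0,0,0,0,1],[0.6,-0.386,0,0,0,0,1],[0.6,-0.386,0,0,0,0,1],[0.6,-0.386,0,0,0,0,1],[0.6,-0.386,0,0,0,0,1],[0.6,-0.386,0,0,0,0,1],[0.6,-0.386,0,0,0,0,1],[0.6,-0.386,0,0,0,0,1],[0.6,-0.386,0,0,0,0,1],[0.6,-0.386,0,0,0,0,1],[0,0,0,0,0,0,1]]'; python3 - <<'E'
from h import *
import cv2
todo(-20,98)
d=arm.snapshot('wrist');cv2.imwrite('pics/w1.png',d['image'])
for n in('handle_back','trigger_front','pad','anvil','trigger_pull'):
    r=arm.mark_of('wrist',n);print(n,[(np.round(x['location'],1).tolist(),np.round(toclamp(x['location']),1).tolist(),round(x['score'],2)) for x in r[:2]])
E
```

```text
t: 3.68
tcp_pos: [571.2, -129.2, 226.2]
ee_rot: [-3.133, -0.233, -0.0]
force: [-0.1, -0.8, -0.2]
gripper_width: 0.999
gripper_force: 0.0
shift tool/50 [ 0.605 -0.354  2.565] turn/.08 [-0.004 -0.001  0.036] shift in target frame [ 0.604 -0.356  2.565]
t 3.675 clamp xy [-37.8  30.2] 226.24666262428562 w 0.9992488256168818 F [-0.1 -0.8 -0.2] gf 0.0
handle_back [([597.6, -129.2, 117.5], [-41.7, 4.1], 0.7)]
trigger_front [([592.4, -75.7, 110.4], [12.0, 1.5], 0.81)]
pad [([577.7, 18.0, 40.0], [106.9, 2.5], 0.62)]
anvil [([737.5, 50.7, -3.8], [116.0, -160.4], 0.44)]
trigger_pull [([593.9, -90.1, 75.9], [-2.4, 2.1], 0.71)]
```

View pics/w1.png

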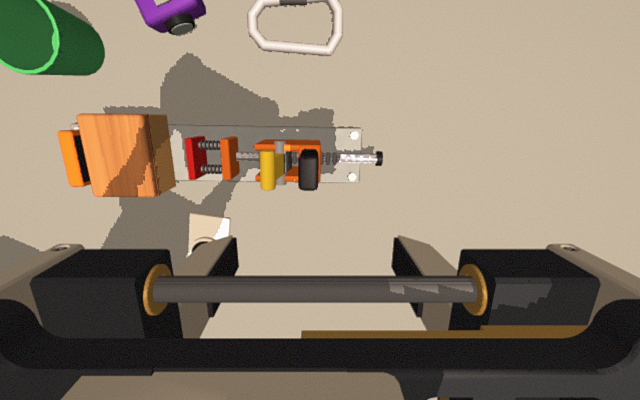

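```bash
python3 -m inch '[[0.29,-0.17,0,0,0,0,1],[0.29,-0.17,0,0,0,0.03,1],[0,0,0.5,0,0,0,1],[0,0,0.5,0,0,0,1],[0,0,0.5,0,0,0,1],[0,0,0.5,0,0,0,1],[0,0,0.3,0,0,0,1],[0,0,0.23,0,0,0,1],[0,0,0,0,0,0,1]]'; python3 - <<'E'
from h import *
import cv2
todo(-20,98)
d=arm.snapshot('wrist');cv2.imwrite('pics/w2.png',d['image'])
for n in('handle_back','trigger_front','pad','anvil','trigger_pull'):
    r=arm.mark_of('wrist',n);print(n,[(np.round(x['location'],1).tolist(),np.round(toclamp(x['location']),1).tolist(),round(x['score'],2)) for x in r[:2]])
E
```

```text
t: 5.1
tcp_pos: [596.2, -109.6, 99.7]
ee_rot: [-3.133, -0.225, 0.001]
force: [0.3, 0.1, -0.6]
gripper_width: 1.001
gripper_force: 0.0
shift tool/50 [ 0.053 -0.041  0.034] turn/.08 [-0.005  0.011 -0.03 ] shift in target frame [ 0.053 -0.041  0.034]
t 5.1 clamp xy [-22.    2.6] 99.67951842245859 w 1.0013331363360123 F [ 0.3  0.1 -0.6] gf 0.0
handle_back [([598.2, -127.9, 118.0], [-40.5, 3.4], 0.8), ([591.6, -80.8, 3.3], [7.1, 3.1], 0.19)]
trigger_front [([589.1, -72.6, 113.6], [15.6, 4.3], 0.63)]
pad [([579.1, 19.1, 39.8], [107.8, 0.9], 0.82)]
anvil []
trigger_pull [([594.9, -88.3, 74.6], [-0.8, 0.9], 0.76)]
```

View pics/w2.png

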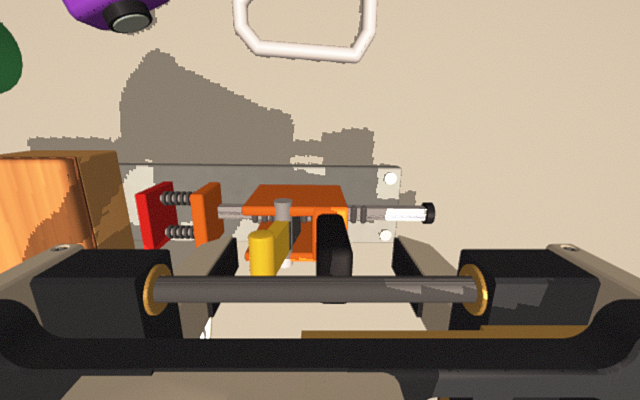

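```bash
cat >> h.py <<'E'
def look(cams=('wrist','top','side')):
    todo(-20,98)
    for c in cams:
        arm.snapshot(c)
        for n in('trigger_front','pad','bamboo_box','pusher'):
            r=arm.mark_of(c,n)
            print(c,n,[(np.round(x['location'],1).tolist(),np.round(toclamp(x['location']),1).tolist(),round(x['score'],2)) for x in r[:1]])
E
python3 -m inch '[[0,0,0,0,0,0,0],[0,0,0,0,0,0,0],[0,0,0,0,0,0,0],[0,0,0,0,0,0,0],[0,0,0,0,0,0,0],[0,0,0,0,0,0,0]]'; python3 - <<'E'
from h import *
look(('wrist',))
E
```

```text
t: 6.15
tcp_pos: [596.1, -108.4, 100.8]
ee_rot: [-3.132, -0.225, 0.0]
force: [-2.3, 5.4, 6.8]
gripper_width: 0.425
gripper_force: 30.2
shift tool/50 [ 0.052 -0.018  0.056] turn/.08 [-0.02   0.    -0.027] shift in target frame [ 0.052 -0.018  0.056]
t 6.15 clamp xy [-20.9   2.6] 100.8139447049369 w 0.4252564697587837 F [-2.3  5.4  6.8] gf 30.247270977124572
wrist trigger_front [([590.7, -88.1, 117.5], [0.0, 5.0], 0.65)]
wrist pad [([580.1, 23.3, 39.2], [111.8, -0.7], 0.92)]
wrist bamboo_box [([572.8, 88.3, 8.9], [177.1, -2.9], 0.72)]
wrist pusher []
```

```bash
python3 -m inch '[[0,0,0,0,0,0,0.9],[0,0,0,0,0,0,0.9],[0,0,0,0,0,0,0.9],[0,0,0,0,0,0,0.9],[0,0,0,0,0,0,0.9]]'; python3 -m inch '[[0,0,0,0,0,0,0],[0,0,0,0,0,0,0],[0,0,0,0,0,0,0],[0,0,0,0,0,0,0],[0,0,0,0,0,0,0],[0,0,0,0,0,0,0]]'; python3 - <<'E'
from h import *
look(('wrist','top'))
E
```

```text
t: 7.02
tcp_pos: [596.4, -110.3, 100.2]
ee_rot: [3.133, 0.224, 0.0]
force: [-0.6, -0.7, -0.6]
gripper_width: 0.886
gripper_force: 0.0
t: 7.78
tcp_pos: [596.2, -108.4, 101.0]
ee_rot: [-3.132, -0.225, -0.0]
force: [-1.8, 5.9, 7.2]
gripper_width: 0.426
gripper_force: 30.2
shift tool/50 [ 0.05  -0.019  0.06 ] turn/.08 [-0.023 -0.005 -0.032] shift in target frame [ 0.05  -0.019  0.06 ]
t 7.775 clamp xy [-20.9   2.5] 101.01313501504363 w 0.42646756379166156 F [-1.8  5.9  7.2] gf 30.16061226837337
wrist trigger_front [([590.1, -89.0, 115.6], [-0.8, 5.7], 0.84)]
wrist pad [([580.4, 32.0, 42.4], [120.3, -2.2], 0.84)]
wrist bamboo_box [([569.7, 88.1, 12.1], [177.4, 0.2], 0.94)]
wrist pusher [([586.6, -65.8, 28.1], [22.7, 5.8], 0.8)]
top trigger_front []
top pad [([579.9, 24.9, 39.5], [113.4, -0.7], 0.48)]
top bamboo_box [([571.3, 89.8, 10.1], [178.8, -1.6], 0.55)]
top pusher []
```

```bash
python3 -m inch '[[0,0,0,0,0,0,0.9],[0,0,0,0,0,0,0.9],[0,0,0,0,0,0,0.9],[0,0,0,0,0,0,0.9],[0,0,0,0,0,0,0.9],[0,0,0,0,0,0,0],[0,0,0,0,0,0,0],[0,0,0,0,0,0,0],[0,0,0,0,0,0,0],[0,0,0,0,0,0,0],[0,0,0,0,0,0,0]]';python3 -m inch '[[0,0,0,0,0,0,0.9],[0,0,0,0,0,0,0.9],[0,0,0,0,0,0,0.9],[0,0,0,0,0,0,0.9],[0,0,0,0,0,0,0.9],[0,0,0,0,0,0,0],[0,0,0,0,0,0,0],[0,0,0,0,0,0,0],[0,0,0,0,0,0,0],[0,0,0,0,0,0,0],[0,0,0,0,0,0,0]]'; python3 - <<'E'
from h import *
import cv2
look(('wrist','top','side'))
cv2.imwrite('pics/w3.png',arm.snapshot('wrist')['image'])
E
```

```text
t: 9.65
tcp_pos: [596.2, -108.4, 101.0]
ee_rot: [-3.132, -0.225, -0.0]
force: [-1.9, 5.3, 5.8]
gripper_width: 0.429
gripper_force: 30.1
t: 11.02
tcp_pos: [596.2, -108.5, 101.0]
ee_rot: [-3.132, -0.224, -0.0]
force: [-2.2, 6.4, 7.0]
gripper_width: 0.432
gripper_force: 30.1
shift tool/50 [ 0.05  -0.019  0.06 ] turn/.08 [-0.023 -0.005 -0.033] shift in target frame [ 0.05  -0.019  0.06 ]
t 11.025 clamp xy [-20.9   2.5] 101.0121960345281 w 0.4318664035384275 F [-2.2  6.4  7. ] gf 30.14114015735686
wrist trigger_front [([592.0, -87.9, 113.0], [0.0, 3.7], 0.56)]
wrist pad [([577.0, 48.2, 40.0], [136.9, -1.2], 0.96)]
wrist bamboo_box [([570.2, 89.9, 11.3], [179.1, -0.6], 0.94)]
wrist pusher [([587.3, -51.2, 28.9], [37.0, 3.0], 0.92)]
top trigger_front []
top pad [([575.9, 45.9, 39.3], [134.7, 0.2], 0.61)]
top bamboo_box [([573.1, 91.0, 10.7], [179.8, -3.6], 0.6)]
top pusher [([600.3, -128.4, 118.5], [-41.3, 1.4], 0.31)]
side trigger_front [([595.1, -91.3, 119.2], [-3.8, 1.1], 0.56)]
side pad [([578.6, 43.9, 41.8], [132.4, -2.2], 0.48)]
side bamboo_box [([576.4, 88.3, 17.2], [176.6, -6.5], 0.69)]
side pusher [([590.1, -51.2, 28.2], [36.6, 0.2], 0.6)]
```

View pics/w3.png

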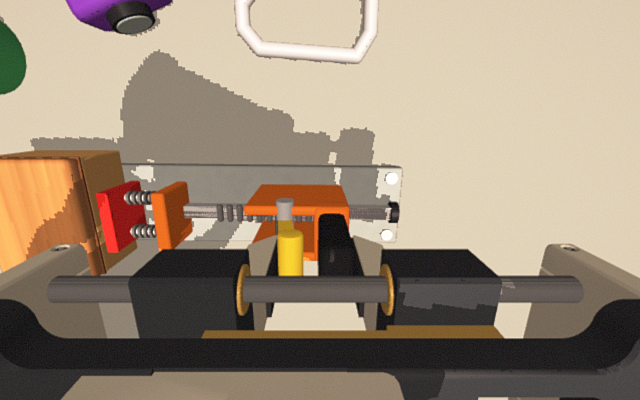

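```bash
cat >> h.py <<'E'
def gap(name,save=None):
    import cv2
    d=arm.snapshot('wrist');im=d['image'];K=d['intrinsics'];T=d['world_from_camera']
    h=cv2.cvtColor(im,cv2.COLOR_BGR2HSV);out=[]
    H,S,V=[h[...,i].astype(int) for i in range(3)]
    red=((H<5)|(H>175))&(S>200)&(V>80); org=(H>=6)&(H<=13)&(S>215)&(V>80)
    for m in(red,org):
        m=m.copy();m[:150]=0;m[262:]=0;m[:,235:]=0
        if m is not None:
            n,l,st,_=cv2.connectedComponentsWithStats(m.astype(np.uint8))
            m=l==1+np.argmax(st[1:,4]);
        r,c=np.nonzero(m);tr=np.array([c.max(),r[c>=c.max()-1].min()]) 
        q=(c-r).argmax();u,v=c[q],r[q]      # top-right (far, rear) corner
        ray=T[:3,:3]@np.linalg.solve(K,[u+.5,v+.5,1]);p=T[:3,3]+ray*(60-T[2,3])/ray[2]
        out.append(toclamp(p));print((u,v),m.sum(),np.round(out[-1],1))
    print('gap',out[1][0]-out[0][0])
    k=(slice(140,280),slice(0,260))
    cv2.imwrite(save,cv2.resize(im[k],None,fx=3,fy=3,interpolation=cv2.INTER_NEAREST)) if save else 0
E
python3 - <<'E'
from h import *
gap('a')
E
python3 -m inch '[[0,0,0,0,0,0,0.9],[0,0,0,0,0,0,0.9],[0,0,0,0,0,0,0.9],[0,0,0,0,0,0,0.9],[0,0,0,0,0,0,0.9],[0,0,0,0,0,0,0],[0,0,0,0,0,0,0],[0,0,0,0,0,0,0],[0,0,0,0,0,0,0],[0,0,0,0,0,0,0],[0,0,0,0,0,0,0]]'; python3 - <<'E'
from h import *
gap('b','pics/c4.png');look(('wrist',))
E
```

```text
(np.int64(138), np.int64(182)) 2069 [102.4 -30.6]
(np.int64(184), np.int64(183)) 1293 [ 70.5 -29.8]
gap -31.94460863172897
t: 13.25
tcp_pos: [596.2, -108.4, 101.0]
ee_rot: [-3.132, -0.224, -0.0]
force: [-2.0, 6.0, 6.5]
gripper_width: 0.429
gripper_force: 30.1
(np.int64(129), np.int64(182)) 2157 [108.7 -30.6]
(np.int64(176), np.int64(183)) 1346 [ 76.  -29.8]
gap -32.63454070737109
shift tool/50 [ 0.05  -0.018  0.06 ] turn/.08 [-0.024 -0.005 -0.033] shift in target frame [ 0.05  -0.018  0.06 ]
t 13.3 clamp xy [-20.9   2.5] 101.00995958190292 w 0.42746728433093706 F [-2.4  6.5  6.3] gf 30.131961973384023
wrist trigger_front [([591.0, -86.1, 115.7], [1.9, 4.4], 0.77)]
wrist pad [([574.8, 54.2, 39.1], [143.1, 0.1], 0.98)]
wrist bamboo_box [([572.4, 91.8, 8.3], [180.7, -3.0], 0.77)]
wrist pusher [([584.4, -45.5, 28.1], [43.1, 5.1], 0.97)]
```

View pics/c4.png

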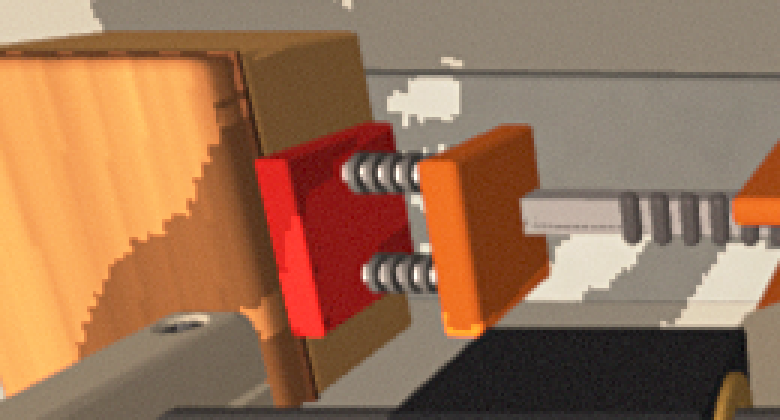

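```bash
python3 - <<'E'
from h import *
d_=arm.snapshot('wrist');K=d_['intrinsics'];T=d_['world_from_camera'];print(K,T.round(2),sep='\n')
n=np.array([-d[1],d[0]])
for nm,(x,y,z) in dict(padtopfarback=(135,-23,60),padtopnearfront=(143,23,60),screw=(-85,-25,12),knob=(-60,0,27),anviltop=(215,-30,62)).items():
    p=np.r_[P[:2]+x*d+y*n,z];c=K@(T[:3,:3].T@(p-T[:3,3]));print(nm,(c[:2]/c[2]).round(1),c[2])
E
```

```text
[[293.17832582   0.         314.70749303]
 [  0.         293.17832582 202.74672373]
 [  0.           0.           1.        ]]
[[ 1.4000e-01 -9.5000e-01 -2.9000e-01  6.7336e+02]
 [-9.9000e-01 -1.4000e-01 -4.0000e-02 -9.6880e+01]
 [-0.0000e+00  2.9000e-01 -9.6000e-01  2.5931e+02]
 [ 0.0000e+00  0.0000e+00  0.0000e+00  1.0000e+00]]
padtopfarback [ 94.2 193.3] 206.36373415900806
padtopnearfront [ 97.1 252.7] 219.6569610641466
screw [390.4 175.6] 251.20806055103628
knob [362.7 208.9] 244.12112669892477
anviltop [-25.7 184.7] 202.62402590337382
```

```bash
python3 -m inch '[[0,0,0,0,0,0,0.9],[0,0,0,0,0,0,0.9],[0,0,0,0,0,0,0.9],[0,0,0,0,0,0,0.9],[0,0,0,0,0,0,0.9],[0,0,0,0,0,0,0],[0,0,0,0,0,0,0],[0,0,0,0,0,0,0],[0,0,0,0,0,0,0],[0,0,0,0,0,0,0],[0,0,0,0,0,0,0]]'; python3 - <<'E'
from h import *
gap('b','pics/c5.png');look(('wrist',))
E
```

```text
t: 14.98
tcp_pos: [596.2, -108.4, 101.1]
ee_rot: [-3.132, -0.225, -0.0]
force: [-2.5, 4.8, 6.7]
gripper_width: 0.428
gripper_force: 30.2
(np.int64(126), np.int64(182)) 2129 [110.8 -30.6]
(np.int64(166), np.int64(183)) 1115 [ 83.  -29.8]
gap -27.760303949143676
shift tool/50 [ 0.05  -0.018  0.061] turn/.08 [-0.024 -0.005 -0.032] shift in target frame [ 0.05  -0.018  0.061]
t 15.025 clamp xy [-20.9   2.5] 101.05708191245472 w 0.42791388483350234 F [-2.5  5.6  7.6] gf 30.178141007199883
wrist trigger_front [([592.6, -86.4, 119.4], [1.4, 2.9], 0.56)]
wrist pad [([575.6, 58.6, 39.4], [147.3, -1.4], 0.61)]
wrist bamboo_box [([572.1, 89.9, 10.2], [178.8, -2.4], 0.73)]
wrist pusher [([582.9, -36.3, 26.8], [52.4, 5.2], 0.83)]
```

View pics/c5.png

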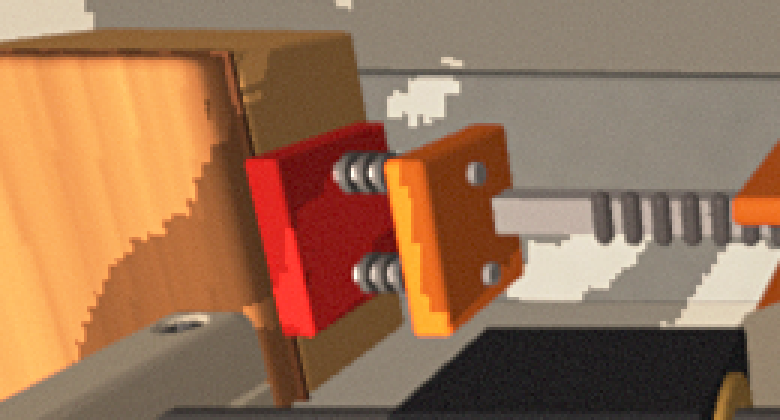

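```bash
python3 - <<'E'
from h import *
import cv2
a=cv2.imread('pics/w3.png')[140:280,:260]
ims=[a]+[cv2.imread(f'pics/c{i}.png')[1::3,1::3] for i in(4,5)]
depth=np.interp(np.arange(140,280),[193,252],[206.4,219.7])
for im in ims:
    B,G,R=[x.astype(int) for x in cv2.split(im)]
    red=(R>110)&(G<60)&(B<70); org=(R>180)&(G>70)&(B<60)&(R-G>80)
    res=[]
    for r in range(58,106,2):
        cr=np.nonzero(red[r])[0]
        if len(cr)<5: continue
        x0=cr[0]; co=[c for c in np.nonzero(org[r])[0] if c>x0+25]
        if co: res.append((r,x0,co[0],round((co[0]-x0)*depth[r]/293.2,1),round(x0*depth[r]/293.2,1)))
    res=np.array(res);print(res[::4].tolist());print('med',np.median(res[:,3]),res[:,3].mean().round(2),res[:,3].std())
E
```

```text
[[58.0, 97.0, 151.0, 38.2, 68.7], [66.0, 98.0, 153.0, 39.3, 70.0], [74.0, 102.0, 154.0, 37.4, 73.5], [82.0, 103.0, 156.0, 38.5, 74.8], [90.0, 105.0, 156.0, 37.4, 76.9], [98.0, 107.0, 158.0, 37.7, 79.0]]
med 37.9 38.13 0.7173325394977016
[[58.0, 85.0, 140.0, 38.9, 60.2], [66.0, 87.0, 142.0, 39.3, 62.1], [74.0, 89.0, 143.0, 38.9, 64.1], [82.0, 91.0, 144.0, 38.5, 66.1], [90.0, 92.0, 146.0, 39.5, 67.4], [98.0, 94.0, 147.0, 39.1, 69.4]]
med 38.9 38.83 0.4148083560178392
[[58.0, 82.0, 128.0, 32.6, 58.0], [66.0, 84.0, 130.0, 32.8, 60.0], [74.0, 86.0, 131.0, 32.4, 61.9], [82.0, 87.0, 133.0, 33.4, 63.2], [90.0, 89.0, 134.0, 33.0, 65.2], [98.0, 91.0, 136.0, 33.2, 67.2]]
med 33.0 33.19 1.1543095579416969
```

```bash
cat > g.py <<'E'
from h import *
import cv2,sys
def meas(save=None):
    full=arm.snapshot('wrist')['image'];im=full[140:280,:260]
    if save: cv2.imwrite(save,cv2.resize(im,None,fx=3,fy=3,interpolation=cv2.INTER_NEAREST))
    depth=np.interp(np.arange(140,280),[193,252],[206.4,219.7])
    B,G,R=[x.astype(int) for x in cv2.split(im)]
    red=(R>110)&(G<60)&(B<70); org=(R>180)&(G>70)&(B<60)&(R-G>80);res=[]
    for r in range(58,106,2):
        cr=np.nonzero(red[r])[0]
        if len(cr)<5: continue
        co=[c for c in np.nonzero(org[r])[0] if c>cr[0]+20]
        if co: res.append((cr[0],co[0],(co[0]-cr[0])*depth[r]/293.2))
    print('pad px, head px, gap',np.median(res,0).round(2),'(38.8 = uncompressed)')
    s=arm.read_state();print(s['t'],'w',s['gripper_width'],'gf',s['gripper_force'],'F clamp',(s['force'][:2]@d).round(1),s['force'].round(1),'tcp x',toclamp(s['tcp_pos'])[0])
meas(*sys.argv[1:])
E
python3 g.py; python3 -m inch '[[0,0,0,0,0,0,0.9],[0,0,0,0,0,0,0.9],[0,0,0,0,0,0,0.9],[0,0,0,0,0,0,0.9],[0,-0.04,0,0,0,0,0.9],[0,0,0,0,0,0,0.9]]'; python3 g.py; python3 -m inch '[[0,0,0,0,0,0,0.5],[0,0,0,0,0,0,0.5],[0,0,0,0,0,0,0.5],[0,0,0,0,0,0,0.5],[0,0,0,0,0,0,0.5],[0,0,0,0,0,0,0.5]]'; python3 g.py pics/c6.png
```

```text
pad px, head px, gap [ 87.5 132.5  32.9] (38.8 = uncompressed)
15.325 w 0.42877751970439393 gf 30.173961175605655 F clamp 6.4 [-2.   6.2  6.5] tcp x -20.920266272468126
t: 16.08
tcp_pos: [596.0, -107.9, 100.2]
ee_rot: [3.133, 0.225, 0.0]
force: [0.2, 0.5, 0.6]
gripper_width: 0.897
gripper_force: 0.0
pad px, head px, gap [ 86.5  132.    33.15] (38.8 = uncompressed)
16.125 w 0.8982354097265391 gf 0.0 F clamp -0.2 [ 0.3 -0.2 -0.2] tcp x -20.416088658413823
t: 16.88
tcp_pos: [595.6, -105.2, 100.9]
ee_rot: [-3.13, -0.225, 0.001]
force: [-2.1, 8.8, 7.1]
gripper_width: 0.502
gripper_force: 12.4
pad px, head px, gap [ 92.   133.    29.51] (38.8 = uncompressed)
16.925 w 0.49582963431592203 gf 12.398335933685303 F clamp 8.4 [-1.9  8.2  8. ] tcp x -17.62387488168825
```

```bash
python3 -m inch '[[0,0,0,0,0,0,0.485],[0,0,0,0,0,0,0.47],[0,0,0,0,0,0,0.468],[0,0,0,0,0,0,0.468],[0,0,0,0,0,0,0.468],[0,0,0,0,0,0,0.468]]'; python3 g.py pics/c7.png; python3 -m inch '[[0,0,0,0,0,0,0.468],[0,0,0,0,0,0,0.468],[0,0,0,0,0,0,0.468],[0,0,0,0,0,0,0.468],[0,0,0,0,0,0,0.468],[0,0,0,0,0,0,0.468],[0,0,0,0,0,0,0.468],[0,0,0,0,0,0,0.468]]'; python3 g.py
```

```text
t: 17.68
tcp_pos: [595.8, -106.6, 100.8]
ee_rot: [-3.132, -0.225, 0.0]
force: [-1.5, 4.1, 5.9]
gripper_width: 0.469
gripper_force: 14.2
pad px, head px, gap [ 89.5  127.5   27.66] (38.8 = uncompressed)
17.725 w 0.47138726569795864 gf 14.171201884746552 F clamp 4.1 [-2.1  3.8  4.4] tcp x -19.06785323961316
t: 18.73
tcp_pos: [595.9, -106.6, 100.9]
ee_rot: [-3.132, -0.225, -0.0]
force: [-2.4, 4.4, 5.5]
gripper_width: 0.472
gripper_force: 14.2
pad px, head px, gap [ 89.5 127.   27.6] (38.8 = uncompressed)
18.775 w 0.466324096350529 gf 14.16824296116829 F clamp 4.5 [-2.1  4.2  4.7] tcp x -19.087964693733962
```

View pics/c7.png

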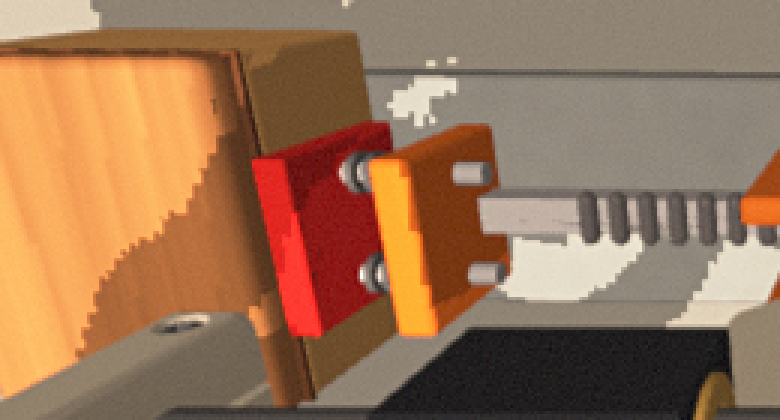

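```bash
python3 -c "
from station import arm
print(arm.close_job())"
```

```text
the job is handed in; nothing more can be done
None
```

The job is handed in with the box clamped against the fixed jaw, the pad springs in about 11 mm by wrist-camera measurement. The gripper is still holding the trigger at roughly three-quarters squeeze, because a full last squeeze would have taken the springs to about 14 mm; the rod was worked only by the trigger, and the finished result has not been confirmed to me.

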